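# Index the edge bander's pressure turret and trim its weight pan

### The arm

A 7-joint arm with a two-finger parallel gripper is mounted at the origin on the work surface. World frame = base frame: x ahead of the robot, y to its left, z up, the work surface at z = 0. Lengths are in m, angles in rad, forces in N, time in s.
With the tool pointing down it reaches from about 0.425 to 0.925 m from the base axis. Payload 6.8 kg.
Tool frame: the origin (TCP) lies on the front face of the gripper's body, between the roots of the fingers; the fingertips stand 73 mm ahead of it and the grasp point (between the pads) lies 54 mm ahead of it (env.nose_length is the distance from the TCP to the fingertips, in m); z points along the fingers, y is the line along which they close (so a half turn about z gives the same grasp; the last joint's range is limited). The gripper opens to 85 mm and grips with 20 to 120 N. Pads are 22 mm wide; open, the fingers measure 114 mm over their backs; the gripper's body (76 mm by 85 mm) begins 54 mm behind the grasp point. The pads swing forward as they close: fully open they stand 13 mm farther back than shut.
Start: joints at [-1.409, 0.477, 0.022, 1.555, -0.011, 1.109, -0.083], TCP at [0.18, 0.651, 0.304] pointing down, gripper open.
Joint ranges: [-2.96, 2.96], [-0.34, 2.1], [-1.41, 1.46], [0.24, 2.44], [-1.37, 4.51], [0.17, 1.92], [-2.96, 2.96]. Speed limits (rad/s): [2.39, 2.39, 3.14, 3.14, 3.14, 3.14, 3.14].

### API

Orientations are given as a unit quaternion [w, x, y, z].
In Python, from cell import env, kin, camera, calibration, job gives the robot as it stands. The module is installed in compiled form; this text tells all that it offers. Calls block until the motion is done:
- env.reach(position, orientation): joint-space move of the TCP to a pose.
- env.movel(position, velocity=0.15, rot=None, stop_force=None): straight line of the TCP; rot=None keeps the orientation; velocity is the mean speed in m/s. With stop_force (N) it stops when the force on the tool has changed by that much, and returns True; else False.
- env.goto_joints(angles): joint-space move.
- env.grip(opening, f_grip=None): finger opening in m; f_grip is the grip in N (None keeps the last); returns when the fingers have stopped.
- env.dwell(seconds).
- kin.inverse_kinematics(position, orientation): joint angles nearest the present ones, or None.
- env.get_state(): the state.
- camera(name): name is "scene" or "top"; returns (picture, depth): 420x560x3 uint8, blue, green, red; 420x560 float32, m along the optical axis (not along the pixel's ray), 0 where there is no reading.
- calibration(name): a dict with "fx", "fy", "cx", "cy" (pixels), "rvec" (rotation vector, rad) and "tvec" (3), from world to camera coordinates, as OpenCV has them. Camera axes: x right, y down, z forward; pixel columns grow to the right and rows downward; lengths in m; the calibration is good to about 2 mm. A picture is of the moment at which its call begins. calibration takes no time and is no camera call.
A pose or a line that the arm cannot do raises env.PlanningError and nothing moves.
- job.job_done(): hands the job in; it is judged then, once.
The state is a dict: "time": time; "qpos": joint angles; "joint_velocities": joint speeds; "joint_torque": joint torques, N m; "tcp_pos": TCP position; "orientation": TCP orientation; "force": force on the tool from outside, world axes, zero at the start; "torque": the same for the moment, N m; "opening": finger opening in m; "gripper_force": force on a finger pad.
Only numpy, scipy, OpenCV 4.12 (cv2) and the standard library are available. Lean on these libraries where they do the work, as an engineer would, in place of code of your own. Each camera call takes 0.05 s, during which the arm holds its last target. There are 200 camera calls.

### The job

Change the edge bander's pressure station over: lift the turret's sprung plunger by its black knob, turn the head counterclockwise to the green-marked stop and let the plunger drop fully home. Stand knobbed weights, dark steel and brass, in the blue sprung pan until its red pointer rests inside the green band, and put every weight left over in the grey tray, all of them standing upright flat on the pan's or the tray's floor. Leave the other things where they are.

Things in the scene. Friction and masses are not known exactly. Their poses are not given: they have to be found in the camera images.
- turret: indexing turret: white box 160 x 160 x 60, origin at the centre of its underside; the head turns about its vertical centre line. A dark steel ring of lands (top 78 above the table, radius 42 to 58) has one gap at its local +x (black mark) and one 60 degrees further counterclockwise seen from above (green block).
- head (a joint): turn of the aluminium head, rad, growing counterclockwise seen from above: 0 (about +-0.04 play) with the plunger in the black-marked gap, where it starts; 1.047 at the green-marked gap. It moves freely only while the plunger is lifted clear. The head carries an arm with the plunger and, across from it, two short rollers up to 109 above the table.
- plunger (a joint): lift of the sprung index plunger, m: 0 down home in a gap, 0.018 fully lifted. Its pin reaches 12 mm down into the gap, so it is clear above 0.012; resting on a land it reads about 0.012. The spring pulls down with 3 to 5.5 N.
- plunger_knob (a point): centre of the plunger's black knob: 24 diameter x 24 tall, upright, at 50 from the turret's axis, 124 above the table when home; free room of 7 below it over the head's arm sleeve. It goes round with the head.
- scale: sprung weight scale: white box 190 x 130 x 45, origin at the centre of its underside; on its +x end a white gauge board 128 tall with a slot, ticks and a green band 12 tall (70 to 82 above the table).
- pan (a joint): how far the pan is pressed down, m: 0 empty, 0.07 on its stop; 1 N presses it 8.3 mm. The red pointer bar on the gauge board, 124 above the table when empty, moves down with the pan; it is at the middle of the green band at 0.048, and in the band from 0.042 to 0.054.
- pan_floor (a point): centre of the top face of the pan's floor, 124 above the table when empty; axes of the scale. The blue pan is 157 (x) x 110 (y) inside, with a rim 12 high and 4 thick; six weights stand in it in 3 (x) by 2 (y).
- tray: fixed grey open tray for spare weights, 80 (x) x 250 (y) x 24 tall, walls 4; origin at the centre of its underside.
- tray_in (a point): centre of the tray's inner floor, 4 above the table.
- big1: heavy weight: disc 44 diameter x 18 tall of dark steel with an upright round black knob 16 diameter x 22 tall on its top (total 40), about 200 g (160 to 230), presses the pan down 13 to 19 mm; origin at the centre of its underside, z up the knob. May be absent
- big2: heavy weight: disc 44 diameter x 18 tall of dark steel with an upright round black knob 16 diameter x 22 tall on its top (total 40), about 200 g (160 to 230), presses the pan down 13 to 19 mm; origin at the centre of its underside, z up the knob. May be absent
- big3: heavy weight: disc 44 diameter x 18 tall of dark steel with an upright round black knob 16 diameter x 22 tall on its top (total 40), about 200 g (160 to 230), presses the pan down 13 to 19 mm; origin at the centre of its underside, z up the knob. May be absent
- trim1: trim weight: disc 36 diameter x 10 tall of brass with an upright round brass knob 16 diameter x 22 tall on its top (total 32), about 90 g (80 to 100), presses the pan down 6.5 to 8 mm; origin at the centre of its underside, z up the knob
- trim2: trim weight: disc 36 diameter x 10 tall of brass with an upright round brass knob 16 diameter x 22 tall on its top (total 32), about 90 g (80 to 100), presses the pan down 6.5 to 8 mm; origin at the centre of its underside, z up the knob
- trim3: trim weight: disc 36 diameter x 10 tall of brass with an upright round brass knob 16 diameter x 22 tall on its top (total 32), about 90 g (80 to 100), presses the pan down 6.5 to 8 mm; origin at the centre of its underside, z up the knob
- trim4: trim weight: disc 36 diameter x 10 tall of brass with an upright round brass knob 16 diameter x 22 tall on its top (total 32), about 90 g (80 to 100), presses the pan down 6.5 to 8 mm; origin at the centre of its underside, z up the knob
- driver: bystander, mm: red-handled screwdriver lying at the robot's foot
- cleaner: bystander, mm: white bottle, 130 tall
- offcut: bystander, mm: light wooden strip offcut, 160 x 35 x 14
- roller: bystander, mm: plain bright steel roller, 56 diameter x 50 tall, without a knob
- greasecan: bystander, mm: small can, 50 across x 50 tall
- sleeve: bystander, mm: black rubber sleeve ring, 42 outside, 22 bore, 24 tall, lying among the weights

How it is judged:
On the way, in this order (a step that is already met when the one before it is completed fails the run):
1. the plunger is lifted clear of its first gap (value of joint plunger above 0.0115 m and value of joint head below 0.9 rad), for 0.1 s.
2. the head is at the green-marked stop with the plunger dropped home (value of joint head between 0.95 and 1.14 rad and value of joint plunger below 0.003 m), for 0.2 s.
At the end, for the whole second after the job is handed in: The head is at the green-marked stop (0.95 to 1.14 rad) with the plunger home (under 3 mm); the pan rests at 42 to 54 mm; every weight present stands upright (within 0.15 rad), at rest, on the floor of the pan or of the tray (all of step 2 and value of joint pan between 0.042 and 0.054 m and velocity of joint pan between -0.005 and 0.005 m/s and ((x of big1 in the frame of pan_floor between -0.079 and 0.079 m and y of big1 in the frame of pan_floor between -0.056 and 0.056 m and z of big1 in the frame of pan_floor between -0.006 and 0.01 m) or (x of big1 in the frame of tray_in between -0.037 and 0.037 m and y of big1 in the frame of tray_in between -0.122 and 0.122 m and z of big1 in the frame of tray_in between -0.006 and 0.01 m)) and angle between each of big1, big2, big3, trim1, trim2, trim3, trim4's own z axis and vertical below 0.15 rad and linear speed of each of big1, big2, big3, trim1, trim2, trim3, trim4 below 0.02 m/s and ((x of big2 in the frame of pan_floor between -0.079 and 0.079 m and y of big2 in the frame of pan_floor between -0.056 and 0.056 m and z of big2 in the frame of pan_floor between -0.006 and 0.01 m) or (x of big2 in the frame of tray_in between -0.037 and 0.037 m and y of big2 in the frame of tray_in between -0.122 and 0.122 m and z of big2 in the frame of tray_in between -0.006 and 0.01 m)) and ((x of big3 in the frame of pan_floor between -0.079 and 0.079 m and y of big3 in the frame of pan_floor between -0.056 and 0.056 m and z of big3 in the frame of pan_floor between -0.006 and 0.01 m) or (x of big3 in the frame of tray_in between -0.037 and 0.037 m and y of big3 in the frame of tray_in between -0.122 and 0.122 m and z of big3 in the frame of tray_in between -0.006 and 0.01 m)) and ((x of trim1 in the frame of pan_floor between -0.079 and 0.079 m and y of trim1 in the frame of pan_floor between -0.056 and 0.056 m and z of trim1 in the frame of pan_floor between -0.006 and 0.01 m) or (x of trim1 in the frame of tray_in between -0.037 and 0.037 m and y of trim1 in the frame of tray_in between -0.122 and 0.122 m and z of trim1 in the frame of tray_in between -0.006 and 0.01 m)) and ((x of trim2 in the frame of pan_floor between -0.079 and 0.079 m and y of trim2 in the frame of pan_floor between -0.056 and 0.056 m and z of trim2 in the frame of pan_floor between -0.006 and 0.01 m) or (x of trim2 in the frame of tray_in between -0.037 and 0.037 m and y of trim2 in the frame of tray_in between -0.122 and 0.122 m and z of trim2 in the frame of tray_in between -0.006 and 0.01 m)) and ((x of trim3 in the frame of pan_floor between -0.079 and 0.079 m and y of trim3 in the frame of pan_floor between -0.056 and 0.056 m and z of trim3 in the frame of pan_floor between -0.006 and 0.01 m) or (x of trim3 in the frame of tray_in between -0.037 and 0.037 m and y of trim3 in the frame of tray_in between -0.122 and 0.122 m and z of trim3 in the frame of tray_in between -0.006 and 0.01 m)) and ((x of trim4 in the frame of pan_floor between -0.079 and 0.079 m and y of trim4 in the frame of pan_floor between -0.056 and 0.056 m and z of trim4 in the frame of pan_floor between -0.006 and 0.01 m) or (x of trim4 in the frame of tray_in between -0.037 and 0.037 m and y of trim4 in the frame of tray_in between -0.122 and 0.122 m and z of trim4 in the frame of tray_in between -0.006 and 0.01 m))); the robot touches nothing.
It fails at once if a bystander is knocked more than 6 cm away (distance of any of driver, cleaner, offcut, roller, greasecan, sleeve from where it was at the start of the episode above 0.06 m).
It fails at once if a standing bystander is tipped over (angle between any of cleaner, roller, greasecan, sleeve's own z axis and vertical above 0.6 rad).
Of big1, big2, big3 only 2 to 3 are there at a start; the rules pass over those that are not, and their reading is None.
At some moment in a run one of big1, big2, big3, trim1, trim2, trim3, trim4 may be knocked a few centimetres aside while the robot is not near it.
Once in a run the grip may slacken for a moment while it holds something.
It also fails if it takes over 208 s, if anything falls off the work surface, if the arm or the gripper's body presses on something with over 40 N, if the wrist force passes 120 N, or if a joint passes its speed limit or range.

## Working session

There is one attempt and no reset: what is moved stays moved. The work goes in short steps, each a Python script; the robot and the scene stay as the last script left them, time stands still between calls to the robot, and variables do not carry over. Pictures are saved under pics/ and viewed, at most 14 in all, crops included, and the job is handed in when it is done.

```bash
mkdir -p pics
python3 - <<'E'
from cell import env,camera,calibration
import cv2,numpy as np
for n in("top","scene"):
    p,d=camera(n); cv2.imwrite(f"pics/{n}0.png",p); np.save(f"{n}0.npy",d)
    c=calibration(n); R=cv2.Rodrigues(np.array(c["rvec"]))[0]; print(n,c,"pos",-R.T@np.array(c["tvec"]).ravel())
print(env.get_state())
E
```

```text
top {'fx': 534.9742570076086, 'fy': 534.9742570076086, 'cx': 280.5646352997837, 'cy': 206.35630470606958, 'rvec': array([ 2.16684331, -2.13593465,  0.10974672]), 'tvec': array([0.03136176, 0.58597576, 1.41812878])} pos [0.41229335 0.01291971 1.47827185]
scene {'fx': 459.1573741503286, 'fy': 459.1573741503286, 'cx': 282.3560430712581, 'cy': 204.49378458816457, 'rvec': array([ 2.23571266,  0.79444511, -0.34199252]), 'tvec': array([-0.4793713 , -0.15463685,  1.26395668])} pos [ 1.01474122 -0.47575764  0.77152498]
{'time': 0.1, 'qpos': array([-1.40911999,  0.47773654,  0.02233647,  1.55634207, -0.01151632,
        1.1092962 , -0.08308751]), 'joint_velocities': array([ 5.80205508e-04, -1.71844453e-03,  1.13911683e-03, -3.25435777e-03,
        1.53700709e-03, -6.22728995e-05, -2.32153442e-03]), 'joint_torque': array([ 4.80298069e-03, -5.97763002e+01,  1.61371417e+00, -2.81950647e+01,
        1.27968934e-02,  5.09375022e-03, -6.95450822e-06]), 'tcp_pos': array([0.17978366, 0.65019174, 0.30301434]), 'orientation': array([-5.98004736e-05,  1.34464168e-01,  9.90918111e-01, -8.24995724e-04]), 'force': array([ 0.13797414, -0.77350643,  0.44281104]), 'torque': array([-0.06033578,  0.021414  , -0.00019325]), 'gripper_force': 0.0, 'opening': 0.08556818754473901}
```

View pics/top0.png

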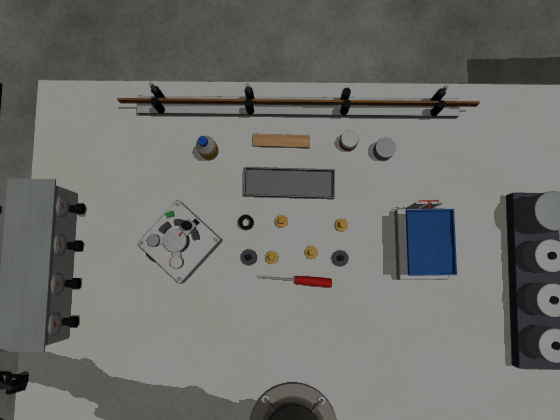

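View pics/scene0.png

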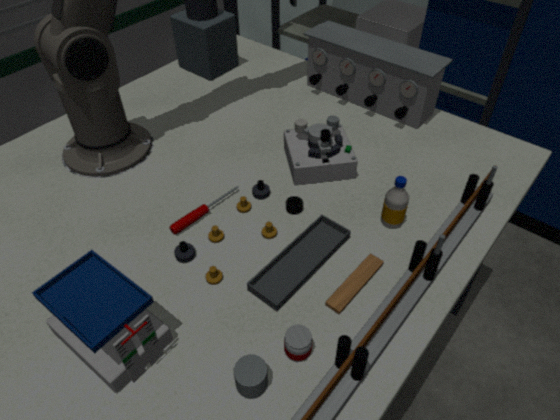

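The top view shows the turret at (177,241), the scale at (430,242) with its gauge board facing up the image, and the tray at (289,183). Two dark weights are at (248,257) and (340,258), and four brass ones at (281,221), (341,225), (271,257) and (311,252). The sleeve is at (246,222) and the driver at (300,281). Next I'll measure these.

```bash
cat > h.py <<'E'
import cv2,numpy as np
from cell import env,kin,camera,calibration,job
def cal(n):
    c=calibration(n); R=cv2.Rodrigues(np.array(c["rvec"]))[0]; t=np.array(c["tvec"]).ravel()
    return np.array([[c["fx"],0,c["cx"]],[0,c["fy"],c["cy"]],[0,0,1]]),R,t
def cloud(n,d):
    K,R,t=cal(n); v,u=np.mgrid[:d.shape[0],:d.shape[1]]
    P=np.stack([(u-K[0,2])/K[0,0]*d,(v-K[1,2])/K[1,1]*d,d],-1)
    return (P-t)@R
def plane(n,u,v,z):
    K,R,t=cal(n); r=R.T@np.linalg.inv(K)@[u,v,1]; o=-R.T@t
    return o+r*(z-o[2])/r[2]
def proj(n,p):
    K,R,t=cal(n); q=K@(R@np.array(p)+t); return q[:2]/q[2]
E
python3 - <<'E'
from h import *
d=np.load("top0.npy"); W=cloud("top",d); im=cv2.imread("pics/top0.png"); hsv=cv2.cvtColor(im,cv2.COLOR_BGR2HSV)
z=W[...,2]
print("table z",[round(float(z[v,u]),4) for u,v in((200,330),(360,320),(220,180),(400,190))])
m=((z>0.007)&(d>0)).astype(np.uint8)
n,l,s,c=cv2.connectedComponentsWithStats(m)
for i in range(1,n):
    if s[i,4]>40:
        k=l==i; zz=np.percentile(z[k],97)
        p=plane("top",*c[i],zz); print(s[i],c[i].round(1),"zmax",zz.round(3),"xy",p.round(3)[:2], hsv[k].mean(0).round())
def blob(name,k):
    k=k&(np.hypot(*np.mgrid[:420,:560])>0)
    n,l,s,c=cv2.connectedComponentsWithStats(k.astype(np.uint8))
    for i in range(1,n):
        if s[i,4]>8: 
            kk=l==i; print(name,s[i],c[i].round(1),W[kk].mean(0).round(4))
H,S,V=[hsv[...,i] for i in range(3)]
blob("brass",(H>12)&(H<35)&(S>120)&(V>60)&(z<.06))
blob("red",((H<8)|(H>172))&(S>140)&(V>60))
blob("green",(H>45)&(H<90)&(S>120))
blob("blue",(H>100)&(H<125)&(S>150))
big=[im[195:290,130:230],im[200:280,390:470]]
cv2.imwrite("pics/c1.png",np.hstack([cv2.resize(im[195:290,130:225],(380,380),interpolation=2),cv2.resize(im[190:285,385:480],(380,380),interpolation=2)]))
E
```

```text
table z [0.0017, -0.001, -0.0043, 0.0047]
[ 117   82  363   38 6921] [298.  105.6] zmax 0.107 xy [ 0.845 -0.004] [37. 50. 77.]
[339 130  19  21 307] [348.3 140.4] zmax 0.055 xy [ 0.766 -0.142] [ 34.  25. 112.]
[252 132  58  17 719] [281.  140.4] zmax 0.02 xy [0.772 0.042] [ 15. 115. 124.]
[195 136  23  24 407] [206.6 147.3] zmax 0.132 xy [0.724 0.231] [40. 92. 81.]
[373 138  23  23 403] [384.1 148.9] zmax 0.055 xy [ 0.744 -0.238] [ 73.   9. 100.]
[243 167  93  32 628] [289.1 181.9] zmax 0.029 xy [0.654 0.018] [73.  7. 63.]
[    0   178    87   174 12236] [ 37.5 264.5] zmax 0.181 xy [0.418 0.626] [62. 12. 85.]
[ 506  191   54  179 8891] [534.2 278.6] zmax 0.151 xy [ 0.402 -0.584] [79. 18. 64.]
[ 393  199   64   82 4420] [424.9 241.8] zmax 0.137 xy [ 0.489 -0.323] [ 84. 137.  91.]
[ 137  200   85   84 3794] [179.1 241.9] zmax 0.112 xy [0.481 0.297] [ 35.  10. 116.]
[275 213  13  15 121] [281.1 220.6] zmax 0.033 xy [0.547 0.038] [ 20. 149. 125.]
[238 215  16  15 147] [245.4 222. ] zmax 0.03 xy [0.542 0.135] [43. 24. 24.]
[335 219  13  13 104] [341.3 224.7] zmax 0.036 xy [ 0.538 -0.125] 
[... 810 characters left out ...]
] [276.6 141.9] [0.7696 0.0539 0.0142]
brass [215 145   3   7  14] [216.2 148.7] [0.7413 0.2186 0.0435]
brass [275 215  13  12 118] [280.9 220.7] [0.5482 0.0387 0.0148]
brass [335 219  13  12 119] [340.9 224.4] [ 0.5404 -0.1259  0.0152]
brass [305 246  13  13 121] [311. 252.] [ 0.4637 -0.0446  0.0153]
brass [266 251  12  13 123] [271.5 257. ] [0.4487 0.0628 0.0147]
red [426 200   5   9  21] [428.4 203.4] [ 0.5871 -0.3367  0.1259]
red [295 276  37  11 314] [313.3 280.9] [ 0.3859 -0.0512  0.0231]
green [166 211   8   6  35] [169.6 213.8] [0.5533 0.3242 0.1113]
blue [198 136  10  10  69] [202.2 140.6] [0.738  0.2399 0.1489]
blue [ 407  209   50   66 3087] [430.9 241.9] [ 0.4896 -0.3399  0.1315]
```

View pics/c1.png

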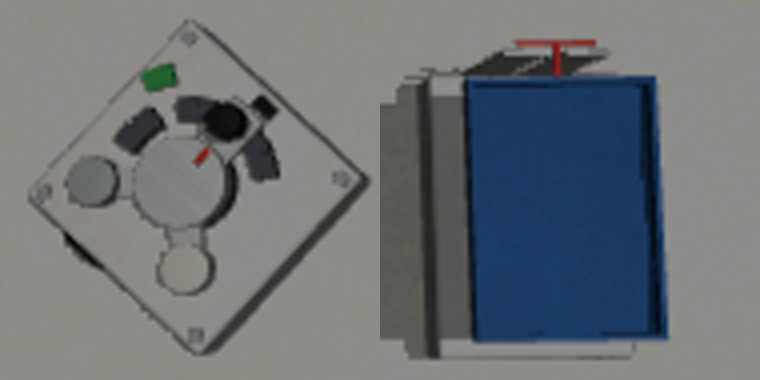

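Run:
```python
from h import *
d=np.load("top0.npy"); W=cloud("top",d); im=cv2.imread("pics/top0.png"); hsv=cv2.cvtColor(im,cv2.COLOR_BGR2HSV); z=W[...,2]
roi=np.zeros(z.shape,bool); roi[195:290,130:228]=1
k=roi&(z>.052)&(z<.068); print(k.sum())
r=cv2.minAreaRect((W[k][:,:2]*1000).astype(np.float32)); print("box",r)
kk=roi&(hsv[...,2]<45)&(z>.122); n,l,s,c=cv2.connectedComponentsWithStats(kk.astype(np.uint8))
for i in range(1,n): print("knob?",s[i],c[i],W[l==i].mean(0).round(4),plane("top",*c[i],.136).round(4))
print("hub z",np.median(z[236:246,170:180]),"roller z",z[240,153],z[262,176])
hub=roi&(z>.085)&(z<.12);n,l,s,c=cv2.connectedComponentsWithStats(hub.astype(np.uint8))
for i in range(1,n):
  if s[i,4]>20: print(s[i],c[i],W[l==i].mean(0).round(4))
b=(hsv[...,0]>100)&(hsv[...,0]<125)&(hsv[...,1]>150); b[:,:390]=0
print("pan floor z",np.median(z[225:260,415:445]), cv2.minAreaRect(np.argwhere(b)[:,::-1].astype(np.float32)))
ys,xs=np.nonzero(b); R=[plane("top",u,v,.136)[:2]*1000 for u,v in zip(xs,ys)]; print("pan outer",cv2.minAreaRect(np.array(R,np.float32)))
t=np.zeros(z.shape,bool); t[160:205,238:340]=1; t&=(z>.015)&(z<.035); print("tray",cv2.minAreaRect((W[t][:,:2]*1000).astype(np.float32)))
t=np.zeros(z.shape,bool); t[175:190,250:330]=1; print("tray floor",np.median(z[t]))
```

```text
2361
box ((484.9039611816406, 312.09844970703125), (161.489013671875, 163.5001983642578), 48.584991455078125)
knob? [181 221  11   9  75] [185.88 224.96] [0.5229 0.2763 0.1355] [0.5229 0.2762 0.136 ]
hub z 0.10517293823667134 roller z 0.10578254622128086 0.10825937901858924
[147 220  49  49 874] [172.60297483 243.14187643] [0.4782 0.315  0.104 ]
pan floor z 0.12399892125492802 ((428.15972900390625, 185.43441772460938), (178.13299560546875, 47.85523986816406), 87.33700561523438)Traceback (most recent call last):
  File "<stdin>", line 14, in <module>
  File "h.py", line 11, in plane
    K,R,t=cal(n); r=R.T@np.linalg.inv(K)@[u,v,1]; o=-R.T@t
          ~~~^^^
  File "h.py", line 4, in cal
    c=calibration(n); R=cv2.Rodrigues(np.array(c["rvec"]))[0]; t=np.array(c["tvec"]).ravel()
ValueError: time passes only in moves, steps and waits
```

```bash
sed -i 's/^def cal(/import functools\n@functools.lru_cache\ndef cal(/' h.py
cat >> h.py <<'E'
def quat(a):  # tool down, closing line at angle a in the table plane
    from scipy.spatial.transform import Rotation as Ro
    c,s=np.cos(a),np.sin(a); q=Ro.from_matrix(np.array([[-s,c,0],[c,s,0],[0,0,-1]])).as_quat(); return q[[3,0,1,2]]
TIP=0.073
E
python3 - <<'E'
from h import *
d=np.load("top0.npy"); W=cloud("top",d); im=cv2.imread("pics/top0.png"); hsv=cv2.cvtColor(im,cv2.COLOR_BGR2HSV); z=W[...,2]
b=(hsv[...,0]>100)&(hsv[...,0]<125)&(hsv[...,1]>150); b[:205]=0;b[:,:390]=0
ys,xs=np.nonzero(b); R=[plane("top",u,v,.136)[:2]*1000 for u,v in zip(xs,ys)]; print("pan outer",cv2.minAreaRect(np.array(R,np.float32)))
t=np.zeros(z.shape,bool); t[160:205,238:340]=1; t&=(z>.015)&(z<.035); print("tray",cv2.minAreaRect((W[t][:,:2]*1000).astype(np.float32)))
t=np.zeros(z.shape,bool); t[175:190,250:330]=1; print("tray floor",np.median(z[t]))
# turret: approach
ax=np.array([.4855,.3110]); kn=np.array([.5227,.2768]); th=np.arctan2(*(kn-ax)[::-1])
print("th",th)
for a in (th+np.pi/2,th-np.pi/2):
  for da in (0,1.047):
    p=ax+.05*np.array([np.cos(th+da),np.sin(th+da)])
    q=kin.inverse_kinematics([*p,.2],quat(a+da)); print(a,da,None if q is None else np.round(q,2))
E
```

```text
pan outer ((490.37176513671875, -338.65478515625), (161.90638732910156, 118.34989166259766), 1.3178620338439941)
tray ((654.9705810546875, 18.21680450439453), (249.88490295410156, 82.07332611083984), 89.32173156738281)
tray floor 0.004308581492120874
th -0.743406056176078
0.8273902706188185 0 [-0.81  0.47  0.29  1.87 -0.18  0.83  0.39]
0.8273902706188185 1.047 [-0.68  0.51  0.04  1.77 -0.03  0.86  1.25]
-2.314202382970975 0 [-1.4   0.88  1.27  1.9  -0.95  1.13 -2.06]
-2.314202382970975 1.047 [-1.08  0.58  0.6   1.8  -0.41  0.89 -1.56]
```

Run:
```python
from h import *
ax=np.array([.4855,.3110]); kn=np.array([.5227,.2768]); th=np.arctan2(*(kn-ax)[::-1]); r=np.hypot(*(kn-ax))
st=lambda:env.get_state()
env.reach([*kn,.30],quat(th+np.pi/2)); env.grip(.05)
z0=.109+TIP
print(env.movel([*kn,z0],.1,stop_force=6)); print(st()["tcp_pos"],st()["force"])
f0=st()["force"]
env.grip(0.0,60); print("open",st()["opening"],st()["gripper_force"])
env.movel([*kn,z0+.0155],.04); print("lift",st()["force"]-f0,st()["opening"],st()["tcp_pos"][2]-z0)
for i in range(1,9):
    t=th+1.047*i/8; p=ax+r*np.array([np.cos(t),np.sin(t)])
    env.movel([*p,z0+.0155],.03,rot=quat(t+np.pi/2))
    s=st(); print(i,(s["force"]-f0).round(1),round(s["opening"],4),s["torque"].round(2))
env.movel([*p,z0+.001],.03); s=st(); print("down",(s["force"]-f0).round(1),round(s["opening"],4),s["tcp_pos"])
```

```text
False
[0.52309661 0.27698637 0.18266009] [-0.11492942  0.6546365   0.15610882]
open 0.022332443319795944 58.55594873428345
lift [ 4.87259143  1.90459274 -5.37116466] 0.02202567068166175 0.015497038807060742
1 [ 3.7  1.5 -4.4] 0.0222 [ 0.62 -1.03 -0.19]
2 [ 4.3  2.2 -5.2] 0.022 [ 0.6  -1.02 -0.2 ]
3 [ 4.8  1.9 -5.3] 0.0224 [ 0.66 -1.03 -0.14]
4 [ 6.   2.6 -5. ] 0.022 [ 0.65 -1.12 -0.12]
5 [ 5.7  2.6 -6.5] 0.0223 [ 0.72 -1.12 -0.11]
6 [ 6.   3.3 -5.9] 0.0223 [ 0.79 -1.1  -0.09]
7 [ 5.6  3.3 -6.2] 0.0223 [ 0.88 -1.1  -0.12]
8 [ 5.3  3.3 -5.1] 0.0221 [ 0.91 -1.09 -0.11]
down [ 4.9  3.5 -3.2] 0.0225 [0.53415413 0.32668557 0.183246  ]
```

Run:
```python
from h import *
env.grip(.05); p=env.get_state()["tcp_pos"]; env.movel([p[0],p[1],.30],.2)
env.reach([.45,.0,.33],quat(np.pi/2))
p,d=camera("scene"); cv2.imwrite("pics/s1.png",p)
p,d=camera("top"); W=cloud("top",d); z=W[...,2]; hsv=cv2.cvtColor(p,cv2.COLOR_BGR2HSV)
kk=(hsv[...,2]<45)&(z>.118); kk[:195]=0;kk[290:]=0;kk[:,:130]=0;kk[:,228:]=0
n,l,s,c=cv2.connectedComponentsWithStats(kk.astype(np.uint8))
for i in range(1,n): print("knob?",s[i],W[l==i].mean(0).round(4),np.median(z[l==i]))
cv2.imwrite("pics/t1.png",np.hstack([cv2.resize(p[195:290,130:225],(380,380)),cv2.resize(p[120:340,180:400],(380,380))]))
print(env.get_state()["time"])
```

```text
knob? [163 216  10  10  76] [0.5328 0.3233 0.135 ] 0.1357061337273224
knob? [182 250   1   1   1] [0.4123 0.0129 1.4783] 1.4782718474315333
10.675
```

View pics/t1.png

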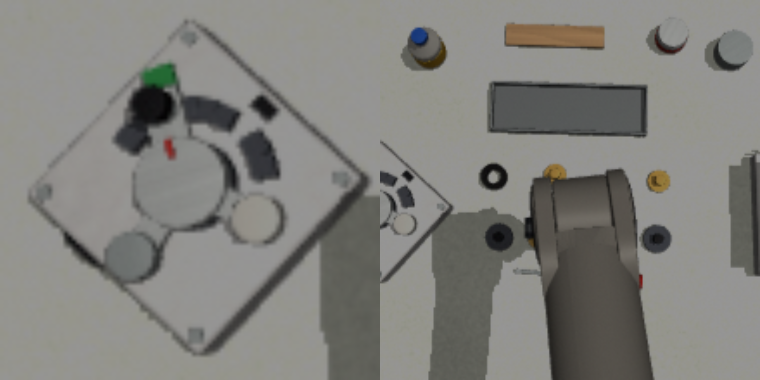

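The head now sits at the green mark. The knob top is back at 0.135, the same height as when it started home. Next are the weights.

```bash
cat >> h.py <<'E'
PAN=np.array([.490,-.339]); TRAY=np.array([.655,.018]); A=np.pi/2
def look(park=True,save=None):
    if park: env.reach([.40,.38,.36],quat(A))
    p,d=camera("top"); W=cloud("top",d); z=W[...,2]; hsv=cv2.cvtColor(p,cv2.COLOR_BGR2HSV); H,S,V=[hsv[...,i] for i in range(3)]
    if save: cv2.imwrite(save,p)
    out={"brass":[],"dark":[]}
    roi=np.zeros(z.shape,bool); roi[203:275,230:385]=1
    for nm,m,lo in(("brass",(H>12)&(H<35)&(S>110)&(V>50),60),("dark",(V<85)&(S<90)&(z>.007),150)):
        n,l,s,c=cv2.connectedComponentsWithStats((roi&m&(z<.06)).astype(np.uint8))
        for i in range(1,n):
            x=plane("top",*c[i],.012 if nm=="brass" else .018)[:2]
            if lo<=s[i,4]<330 and np.hypot(*(x-[.542,.135]))>.03: out[nm].append((x.round(4),int(s[i,4])))
    b=(H>100)&(H<125)&(S>150); b[:215]=0; b[270:]=0; b[:,:412]=0; b[:,450:]=0
    out["panz"]=round(float(np.median(z[b])),4) if b.sum()>200 else None
    out["t"]=env.get_state()["time"]; return out
def pick(xy,disc,up):
    zt=disc+up+TIP
    env.reach([*xy,.20],quat(A)); env.grip(.04); env.movel([*xy,zt],.12,stop_force=8)
    env.grip(0,50); o=env.get_state()["opening"]
    env.movel([*xy,.24],.2); o2=env.get_state()["opening"]; print("pick",xy,round(o,4),round(o2,4)); return .010<o2<.022
def place(xy,floor,disc,up,push):
    env.reach([*xy,floor+.12+TIP],quat(A))
    print("held",round(env.get_state()["opening"],4))
    env.movel([*xy,floor+disc+up+TIP-push],.08,stop_force=10); print("f",env.get_state()["force"].round(1))
    env.grip(.036); env.dwell(.3); env.movel([*xy,floor+.12+TIP],.2)
E
python3 - <<'E'
from h import *
o=look(); print(o)
b=[x for x,_ in o["dark"]]
if len(b)==2:
  for i,x in enumerate(sorted(b,key=lambda v:v[1])):
    if i: o=look(); print(o); x=min([v for v,_ in o["dark"]],key=lambda v:np.hypot(*(v-x)))
    if not pick(x,.018,.004): print("MISS"); break
    fl=.124 if i==0 else o["panz"]
    place(PAN+[0,-.027 if i==0 else .027],fl,.018,.004,.004)
  print(look(save="pics/t2.png"))
E
```

```text
{'brass': [(array([0.5484, 0.0385]), 120), (array([ 0.5405, -0.1263]), 122), (array([ 0.4639, -0.0446]), 123), (array([0.4485, 0.063 ]), 125)], 'dark': [(array([0.4476, 0.1253]), 201), (array([ 0.449 , -0.1227]), 198)], 'panz': 0.1241, 't': 12.1583}
pick [ 0.449  -0.1227] 0.0139 0.0139
held 0.014
f [-0.9  0.1 -1.4]
{'brass': [(array([0.5484, 0.0386]), 121), (array([ 0.5404, -0.1262]), 122), (array([ 0.4636, -0.0445]), 121), (array([0.4487, 0.0631]), 126)], 'dark': [(array([0.4476, 0.1252]), 202)], 'panz': 0.1069, 't': 23.025}
pick [0.4476 0.1252] 0.0137 0.0138
held 0.014
f [ 0.3 -0.  -1.3]
{'brass': [(array([0.5484, 0.0386]), 121), (array([ 0.5405, -0.1263]), 123), (array([ 0.464 , -0.0445]), 124), (array([0.4487, 0.0631]), 126)], 'dark': [], 'panz': 0.0914, 't': 33.5417}
```

Both heavy weights press the pan down 32.7 mm, so two trims should bring it to about 47. The other two go in the tray.

Run:
```python
from h import *
for i in range(4):
    o=look(); print(o)
    tgt=PAN+[[-.052,-.026],[-.052,.026]][i] if i<2 else TRAY+[0,(-.05,.03)[i-2]]
    c=[x for x,_ in o["brass"]]
    if not c: print("none"); break
    x=min(c,key=lambda v:np.hypot(*(v-tgt)))
    if not pick(x,.010,.005): print("MISS"); break
    if i<2: place(tgt,o["panz"],.010,.005,.004)
    else: place(tgt,.004,.010,.005,-.001)
print(look(save="pics/t3.png"))
p,_=camera("scene"); cv2.imwrite("pics/s3.png",p)
```

```text
{'brass': [(array([0.5483, 0.0386]), 120), (array([ 0.5405, -0.1263]), 123), (array([ 0.4639, -0.0446]), 123), (array([0.4487, 0.0631]), 126)], 'dark': [], 'panz': 0.0913, 't': 33.8417}
pick [ 0.5405 -0.1263] 0.0139 0.0136
held 0.0139
f [-0.7 -0.5  0.2]
{'brass': [(array([0.5484, 0.0386]), 121), (array([ 0.4639, -0.0445]), 123), (array([0.4487, 0.0631]), 126)], 'dark': [], 'panz': 0.0848, 't': 44.95}
pick [ 0.4639 -0.0445] 0.0136 0.0138
held 0.0135
f [-0.9  0.1 -0.4]
{'brass': [(array([0.5483, 0.0386]), 120), (array([0.4487, 0.0631]), 126)], 'dark': [], 'panz': 0.0782, 't': 55.6167}
pick [0.5483 0.0386] 0.0138 0.0137
held 0.0136
f [ 0.1  0.4 -0.7]
{'brass': [(array([0.4487, 0.0631]), 126)], 'dark': [], 'panz': 0.0782, 't': 64.9333}
pick [0.4487 0.0631] 0.0137 0.0136
held 0.0136
f [-0.1  0.9 -1.7]
{'brass': [], 'dark': [], 'panz': 0.0781, 't': 74.15}
```

View pics/t3.png

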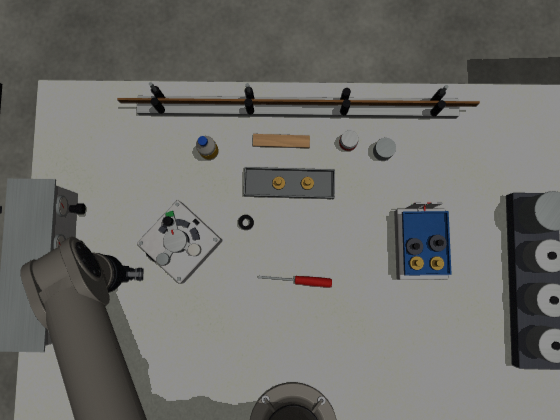

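View pics/s3.png

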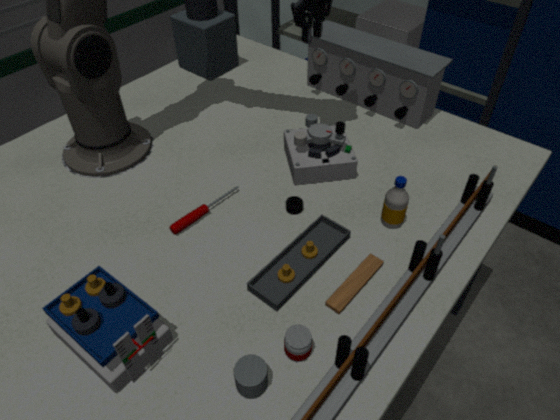

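The pictures show two dark and two brass weights standing in the pan at (415–437, 243–263), two brass ones in the tray at (279,183) and (308,183), and nothing else moved. The pan has gone down 46.0 mm. I'll check the knob heights and the pointer, then hand in.

Run:
```python
from h import *
p,d=camera("top"); W=cloud("top",d); z=W[...,2]; hsv=cv2.cvtColor(p,cv2.COLOR_BGR2HSV)
for u,v in((415,246),(437,242),(416,263),(437,263),(279,183),(308,183)):
    w=z[v-7:v+8,u-7:u+8]; print((u,v),"top z",np.percentile(w,96).round(4))
r=((hsv[...,0]<8)|(hsv[...,0]>172))&(hsv[...,1]>140)&(hsv[...,2]>50); r[:195]=0; r[225:]=0; r[:,:400]=0
print("pointer z",np.median(z[r]).round(4),r.sum())
b=(hsv[...,0]>100)&(hsv[...,0]<125)&(hsv[...,1]>150); b[:215]=0; b[235:]=0; b[:,:410]=0; b[:,445:]=0
pz=np.median(z[b]); print("pan floor",pz,env.get_state()["time"])
k=(hsv[...,2]<45)&(z>.118)&(z<.15); k[:205]=0;k[230:]=0;k[:,:155]=0;k[:,180:]=0; print("knob",np.median(z[k]),k.sum())
```

```text
(415, 246) top z 0.1183
(437, 242) top z 0.119
(416, 263) top z 0.1111
(437, 263) top z 0.1111
(279, 183) top z 0.0377
(308, 183) top z 0.0377
pointer z 0.0766 10
pan floor 0.07779382980241024 74.25
knob 0.13508005947645474 74
```

The heights agree: big weights stand 40 above the pan floor, trims 33 above it, and the tray trims at 36. The pointer is at 0.077, inside the band, and the plunger is home.

```bash
python3 -c "
from cell import job
print(job.job_done())"
```

```text
the job is handed in; nothing more can be done
None
```

The job is handed in: the head is at the green stop with the plunger home, the pan sits at about 46 mm (inside the green band) with two heavy weights and two trims, and the other two trims stand in the tray; the verdict was not reported back.

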